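Take the tall bucket off the drying rack

TASK

Lift the tall, narrow steel bucket up and off its hook on the drying rack and stand it upright in the middle of the white heat-proof board. Set it down gently rather than dropping it, let go of it, and leave the shallow bucket hanging undisturbed on its hook.

Things in the scene. Friction and masses are not known exactly. Their poses are not given: they have to be found in the camera images.
- tall_bucket: Steel bucket, 58 mm dia, 100 deep, 0.3 kg, hung by a rigid bail on either hook, axes parallel to the rack's within 3 deg. Crossbar along y: 66 long, 10 wide (x), 16 high, underside 70 above the rim, carried by straps at its ends. On its middle an upright grip tab: 20 (x) x 10 (y) x 45 high, pinched from above. Origin: mid underside of crossbar, z up: tab z 16 to 61, bucket bottom z -170.
- shallow_bucket: The bystander on the other hook: same bail and grip tab, but a wide shallow steel bucket, 90 mm diameter, 45 mm deep (crossbar 98 mm long). Origin: middle of the crossbar's underside, z up; tab top at z = 61 mm, bottom at z = -115 mm.
- rack: Fixed rack: base 200 (x) x 320 (y) x 12 mm. Origin: centre of base underside. Hooks at y = +75 and -75: strips 24 wide from a rail at x = 50 towards -x, the open side facing the robot. Saddle at x = -20, floor z = 220: channel 16 wide (x) between 14 high lips; front lip ends x = -33. Raise a bail 20 to 55 (not into its rim), then draw it to -x. Rack top z = 234; rail, posts at x = 42 to 58.
- board: White square heat-proof board, 160 x 160 x 12 mm, fixed flat on the bench to the left (+y) of the rack. Origin: centre of its underside; top at z = 12 mm. A tall bucket standing on it has its origin 182 mm above the board's origin.
Not all that is in view belongs to the job. Leave any orange or red look-alike of the tall_bucket alone.

How it is judged:
By the outcome, as a careful person would: the job done as asked, in the order asked, and still so for the second after the job is handed in, with the robot touching nothing.
It also fails if it takes over 40 s, if anything falls off the work surface, if the arm or the gripper's body presses on something with over 40 N, if the wrist force passes 120 N, or if a joint passes its speed limit or range.

ROBOT

A 6-joint arm with a two-finger parallel gripper is mounted at the origin on the work surface. World frame = base frame: x ahead of the robot, y to its left, z up, the work surface at z = 0. Lengths are in mm, angles in rad, forces in N, time in s.
With the tool pointing down it reaches from about 300 to 875 mm from the base axis. Payload 6.4 kg.
Tool frame: the origin (TCP) lies on the centre line of the jaws, within the pads' length; the fingertips stand 22 mm ahead of it and the grasp point (between the pads) lies 3 mm ahead of it; x points along the fingers, z is the direction in which the jaws open and shut, and the axes are right-handed (so a half turn about x gives the same grasp; the last joint's range is limited). The gripper opens to 85 mm and grips with 20 to 120 N. Pads are 22 mm wide; open, the fingers measure 114 mm over their backs; the gripper's body (76 mm by 85 mm) begins 54 mm behind the grasp point. The pads swing forward as they close: fully open they stand 13 mm farther back than shut.
Start: joints at [-1.483, 0.181, 1.607, -0, 1.354, -0.206], TCP at [166.531, -550.371, 253.288] pointing down, gripper open.
Joint ranges: [-2.99, 2.99], [-0.89, 2.07], [0.3, 2.58], [-1.14, 4.28], [0, 2.63], [-3.12, 3.12]. Speed limits (rad/s): [2.57, 2.57, 3.01, 3.14, 3.14, 3.14].

INTERFACE

Orientations are given as a 3x3 rotation matrix whose columns are the frame's x, y, z axes.
In Python, from station import monitor, snapshot, get_calibration, job gives the robot as it stands.
- The arm moves only by the tool drive_tool, never from a script. Its argument "targets" is a list that holds one entry, the list of rows, each a list of 7 numbers: the turn, a rotation vector about the tool's x, y, z in rad, then the shift along the tool's x, y, z in mm, then the finger opening in mm, from 0 to 85.4. In form: [[[ax, ay, az, tx, ty, tz, hand], ...]]. A call has 1 to 8 rows; each row is the pose to reach, as a shift and turn from the pose commanded when the call began, along the tool's axes at that moment; what a row does not reach only later rows make up. A row lasts 1/8 s, in which the tool goes at most 62.5 mm and 10.7 degrees, less where a joint would pass 70% of its speed; a pose out of reach is approached as far as the arm can. A call with a gripper value outside its range is refused whole. The fingers move at their own pace and stop on an object; "grip_force" is the grip in N (left out, the last holds). Time passes only in rows, so rows that repeat a pose let the fingers close. It gives the time, the measured TCP pose, the force and the opening at its end, in the units of the state.
- monitor.get_state(): the state, without advancing time (a new reading comes with each control period).
- snapshot(name): name is "side" or "top" or "wrist"; returns the picture (480x640x3 uint8, red, green, blue); there is no depth.
- get_calibration(name): a dict with "fx", "fy", "cx", "cy" (pixels), "rvec" (rotation vector, rad) and "tvec" (3), from world to camera coordinates, as OpenCV has them; the wrist camera has in their place "hand_eye" (4x4, takes a point from camera to tool coordinates, whose origin is the TCP and whose axes are the tool frame's). Camera axes: x right, y down, z forward; pixel columns grow to the right and rows downward; lengths in mm; the calibration is good to about 2 mm. A picture is of the moment at which its call begins: read the wrist's pose just before it. get_calibration takes no time and is no camera call.
- job.hand_in(): hands the job in, once; it reports no verdict.
The state is a dict: "t": time; "joint_pos": joint angles; "qvel": joint speeds; "joint_torque": joint torques, N m; "eef_pos": TCP position; "orientation": TCP orientation; "force": force on the tool from outside, world axes, zero at the start; "ft_torque": the same for the moment, N m; "opening": finger opening in mm.
Only numpy, scipy, OpenCV 4.12 (cv2) and the standard library are available. Lean on these libraries where they do the work, as an engineer would, in place of code of your own. Each camera call takes 0.05 s, during which the arm holds its last target.

## Working session

There is one attempt and no reset: what is moved stays moved. The work goes in short steps, Python scripts to look and compute and a tool call to move; the robot and the scene stay as the last step left them, time stands still between calls to the robot, and variables do not carry over. Pictures are saved under pics/ and viewed, and the job is handed in when it is done.

Besides the shell and the picture viewer there is one more tool, called after ">>>" by a JSON object that holds its "op" and its "data". drive_tool: Moves the arm, as the interface text tells. Its arguments: {"type":"object","properties":{"targets":{"type":"array"},"grip_force":{"type":"number"}},"required":["targets"]}

```bash
mkdir -p pics; ls
python3 - <<'E'
from station import monitor, snapshot, get_calibration
import cv2
print(monitor.get_state())
for n in ("side","top","wrist"):
    print(n,get_calibration(n))
    cv2.imwrite(f"pics/{n}0.png",snapshot(n)[:,:,::-1])
E
```

```text
pics
{'t': 0.0, 'joint_pos': array([-1.48331784e+00,  1.81540040e-01,  1.60800038e+00,  1.31665548e-06,
        1.35378747e+00, -2.06275115e-01]), 'qvel': array([-1.03045652e-03, -4.49706555e-06, -1.17782613e-05,  1.46528638e-03,
       -1.96930041e-03,  1.37533545e-04]), 'joint_torque': array([ 2.50314188e-03, -4.44875157e+01, -3.51331544e+01, -2.17566567e-04,
        8.97282560e-03,  6.76259177e-06]), 'eef_pos': array([ 166.47510747, -549.84351503,  252.38836459]), 'orientation': array([[-1.50321312e-04,  9.57163885e-01,  2.89546672e-01],
       [ 1.72871167e-03,  2.89546491e-01, -9.57162390e-01],
       [-9.99998494e-01,  3.56660805e-04, -1.69818539e-03]]), 'force': array([-0.0653629 ,  0.07904409, -0.25000056]), 'ft_torque': array([ 0.03922871, -0.01168315, -0.00514366]), 'opening': 85.62860447986596}
side {'fx': 473.57895081496184, 'fy': 473.57895081496184, 'cx': 317.9201107019158, 'cy': 235.17477595461497, 'rvec': array([ 2.28231919, -0.02671776,  0.01388044]), 'tvec': array([-528.43617362,  118.17571377, 1042.13458146])}
top {'fx': 450.0163519099175, 'fy': 450.0163519099175, 'cx': 319.6707991043871, 'cy': 231.82919833698404, 'rvec': array([ 2.16632904, -2.15654798,  0.14831818]), 'tvec': array([ -16.6282097 ,  536.76350456, 1018.54187473])}
wrist {'fx': 402.792479955938, 'fy': 402.792479955938, 'cx': 314.8340136191351, 'cy': 238.57568842057293, 'hand_eye': array([[-2.82491437e-05, -3.15690013e-01,  9.48862379e-01,
        -1.21852380e+02],
       [-1.23172481e-03, -9.48861649e-01, -3.15689806e-01,
         8.14562687e+01],
       [ 9.99999241e-01, -1.17765530e-03, -3.62038692e-04,
         1.50717441e-01],
       [ 0.00000000e+00,  0.00000000e+00,  0.00000000e+00,
         1.00000000e+00]])}
```

View pics/side0.png

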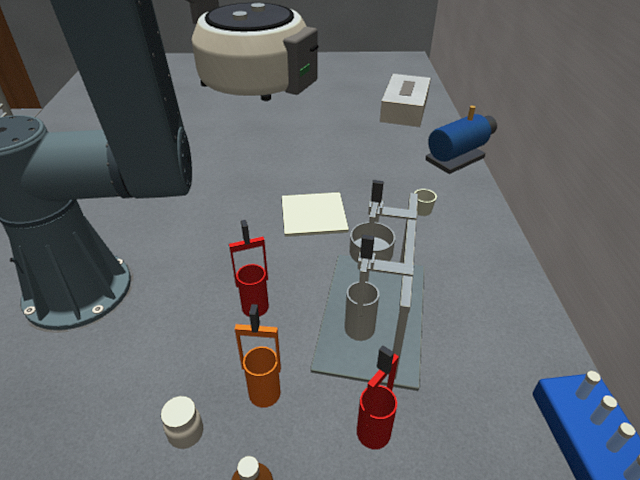

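View pics/top0.png

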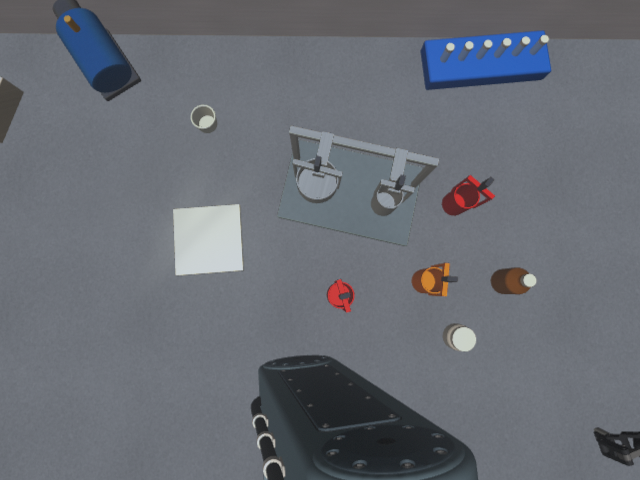

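View pics/wrist0.png

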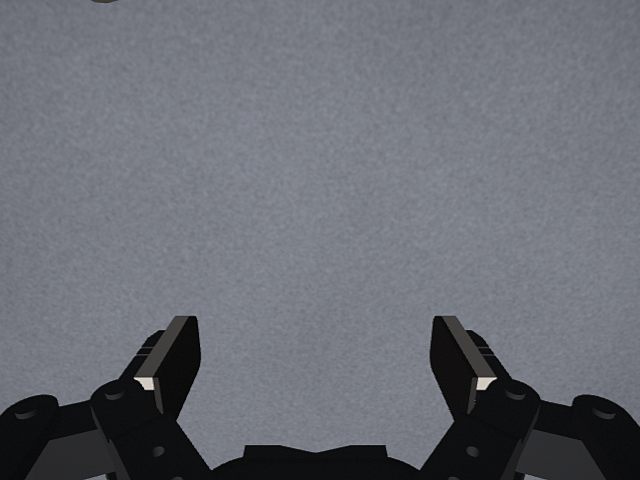

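Candidates for the tall bucket in the side view:
- steel tall bucket on the near hook, (362,310)
- steel shallow bucket on the far hook, (372,240)
- red look-alikes at (253,290) and (377,415)
- orange look-alike at (262,375)

By the description I choose the narrow steel one at side (362,310), top (390,195). I'll check it in a close crop.

Run:
```python
import cv2, numpy as np
a=cv2.imread("pics/side0.png")[170:390,300:440]
b=cv2.imread("pics/top0.png")[115:250,270:450]
a=cv2.resize(a,(381,600),interpolation=cv2.INTER_CUBIC)
cv2.imwrite("pics/c_side.png",a)
cv2.imwrite("pics/c_top.png",cv2.resize(b,(800,600),interpolation=cv2.INTER_CUBIC))
```

```text
(no output)
```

View pics/c_side.png

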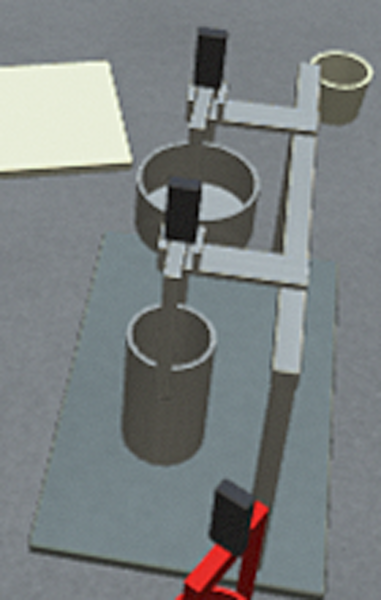

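View pics/c_top.png

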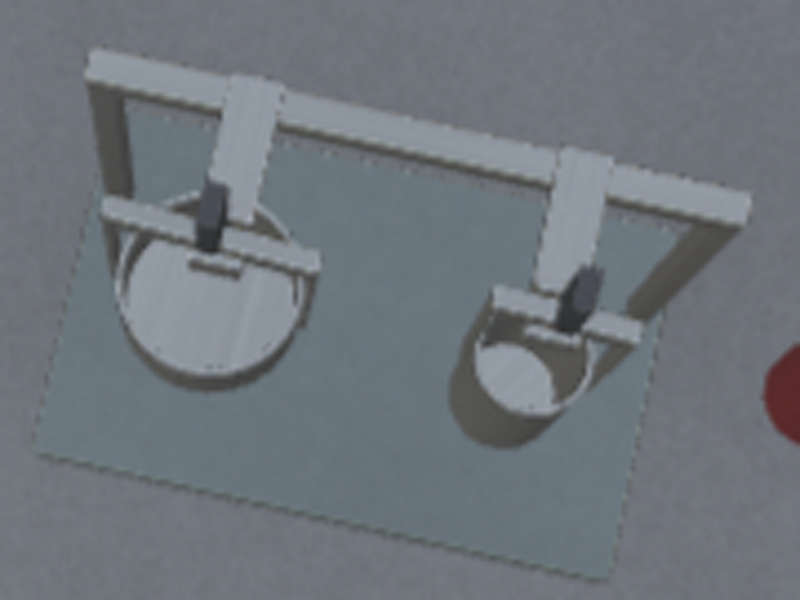

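```bash
cat > h.py <<'E'
import cv2, numpy as np
from station import get_calibration, monitor, snapshot
C={n:get_calibration(n) for n in("side","top")}
def K(c): return np.array([[c['fx'],0,c['cx']],[0,c['fy'],c['cy']],[0,0,1.]])
def P(n,R=None):
    c=C[n]; return K(c)@np.c_[cv2.Rodrigues(c['rvec'])[0],c['tvec']]
def proj(n,X): 
    X=np.atleast_2d(np.array(X,float)); p=np.c_[X,np.ones(len(X))]@P(n).T; return p[:,:2]/p[:,2:]
def tri(us,ut):
    X=cv2.triangulatePoints(P("side"),P("top"),np.array(us,float).reshape(2,1),np.array(ut,float).reshape(2,1)); X=(X[:3]/X[3]).ravel()
    e=[np.linalg.norm(proj("side",X)[0]-us),np.linalg.norm(proj("top",X)[0]-ut)]
    return X,e
def onz(n,u,z):
    c=C[n];R=cv2.Rodrigues(c['rvec'])[0];o=-R.T@c['tvec'];d=R.T@np.linalg.inv(K(c))@np.array([u[0],u[1],1.]);return o+d*(z-o[2])/d[2]
def crop(src,out,x0,y0,w,h,s):
    im=cv2.imread(src)[y0:y0+h,x0:x0+w]; im=cv2.resize(im,None,fx=s,fy=s,interpolation=cv2.INTER_CUBIC)
    for i in range(0,w,10): cv2.putText(im,str(x0+i),(i*s,9),0,.35,(0,255,255),1); cv2.line(im,(i*s,10),(i*s,16),(0,255,255),1)
    for i in range(0,h,10): cv2.putText(im,str(y0+i),(0,i*s+4),0,.35,(0,255,255),1); cv2.line(im,(24,i*s),(30,i*s),(0,255,255),1)
    cv2.imwrite(out,im)
E
python3 - <<'E'
from h import *
crop("pics/top0.png","pics/t1.png",360,140,80,60,10)
crop("pics/side0.png","pics/s1.png",340,225,80,60,10)
print("board top",[onz("top",u,12).round(1) for u in [(173,209),(240,205),(243,270),(176,275)]])
print("board side",[onz("side",u,12).round(1) for u in [(282,196),(338,193),(347,231),(285,235)]])
tl=(270+38/4.444,115+455/4.444);tr=(270+607/4.444,115+578/4.444)
print("rack front", onz("top",tl,12),onz("top",tr,12))
print("tabtop",tri((368,237.1),(403.2,175.8)))
E
```

```text
board top [array([592.9, 337. ,  12. ]), array([603.5, 177.1,  12. ]), array([447.9, 166. ,  12. ]), array([435.5, 322.9,  12. ])]
board side [array([438.8, 320. ,  12. ]), array([591.4, 330.4,  12. ]), array([604.7, 169.3,  12. ]), array([451.5, 157.5,  12. ])]
rack front [573.97026849  84.19176159  12.        ] [ 508.89581748 -221.80883943   12.        ]
tabtop (array([ 605.87941477, -162.95284157,  281.54272466]), [np.float64(1.6823141363513894), np.float64(1.6024253072932628)])
```

View pics/t1.png

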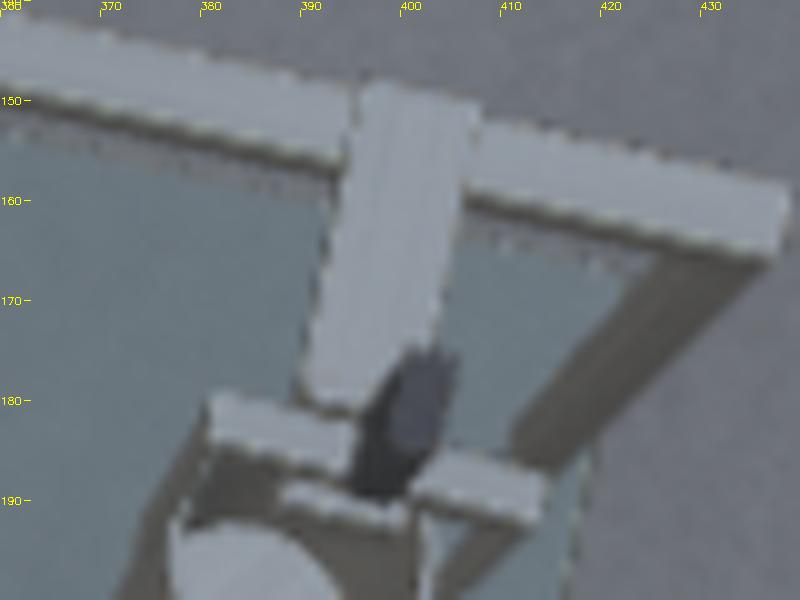

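View pics/s1.png

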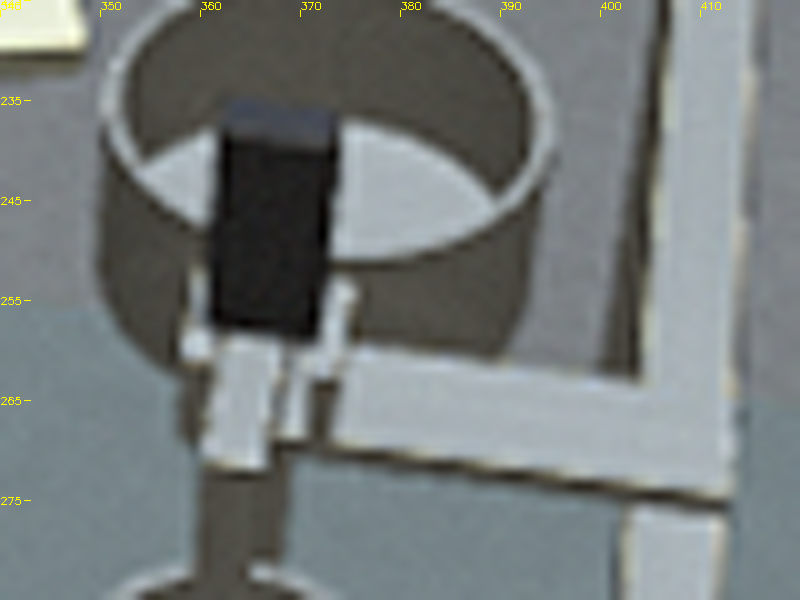

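```bash
cat > fit.py <<'E'
from h import *
from scipy.optimize import least_squares
print("tab", tri((367.7,237.2),(401.7,180)))
print("bar right end top-mid", tri((363.3,271.5),(413.8,190.2)))
obs=[("top",(10,-5,61),(405,175.8)),("top",(10,5,61),(401,174.5)),("top",(-10,-5,61),(402.5,185)),("top",(-10,5,61),(398.5,184)),
("top",(5,33,16),(381.3,179.5)),("top",(-5,33,16),(380.5,184)),("top",(5,-33,16),(414.2,187.5)),("top",(-5,-33,16),(412.8,192.5)),
("side",(-10,5,61),(362.3,235.2)),("side",(10,5,61),(373.3,236.2)),("side",(-10,-5,61),(361.5,238.6)),("side",(10,-5,61),(373.2,239.6)),
("side",(-5,-33,16),(360.3,271.2)),("side",(5,-33,16),(366.2,272))]
def pose(p,X):
    c,s=np.cos(p[3]),np.sin(p[3]); x,y,z=X; return np.array([p[0]+c*x-s*y,p[1]+s*x+c*y,p[2]+z])
def res(p): return np.concatenate([proj(n,pose(p,X))[0]-u for n,X,u in obs])
r=least_squares(res,[600,-160,220,-.2],x_scale=[1,1,1,.01],loss='soft_l1')
print("bucket pose",r.x[:3].round(1),np.degrees(r.x[3]).round(1)); print(r.fun.reshape(-1,2).round(1).tolist())
p=r.x
# rack front corners check -> rack pose
tl=(270+38/4.444,115+455/4.444);tr=(270+607/4.444,115+578/4.444)
A,B=onz("top",tl,12)[:2],onz("top",tr,12)[:2]
d=(A-B);print("front len",np.linalg.norm(d)); yaw=np.arctan2(-d[0],d[1])
xa=np.array([np.cos(yaw),np.sin(yaw)]);ya=np.array([-xa[1],xa[0]])
o=(A+B)/2+100*xa;print("rack",o,np.degrees(yaw));print("expect bucket",o-20*xa-75*ya,"shallow",o-20*xa+75*ya)
E
python3 fit.py
```

```text
tab (array([ 602.60457247, -160.61558058,  278.36014252]), [np.float64(0.4385501083865562), np.float64(0.4228012421513796)])
bar right end top-mid (array([ 594.67871019, -192.34763786,  233.41167267]), [np.float64(0.9106933698156362), np.float64(0.8412430322335881)])
bucket pose [ 602.5 -160.6  217.2] -13.0
[[0.5, -0.7], [-0.9, -0.7], [0.7, 0.5], [-0.6, 0.3], [-0.3, -0.6], [-0.6, -0.1], [0.3, -0.8], [0.6, -0.8], [-0.9, -0.7], [0.6, -0.0], [-1.0, -0.1], [-0.1, 0.6], [-0.7, 0.3], [-0.4, 0.4]]
front len 312.84349441409927
rack [639.24572136 -89.6094992 ] -12.005735334948232
expect bucket [ 604.08246548 -158.80881593] shallow [635.2839059  -12.08979836]
```

>>> {"op": "drive_tool", "data": {"targets": [[[0,0,0,-60,0,0,85],[0,0,0,-120,20,-9,85],[0.06,0,0,-147,70,-33,85],[0.12,0,0,-147,120,-56,85],[0.2,0,0,-147,170,-79,85],[0.27,0,0,-147,220,-102,85],[0.34,0,0,-147,270,-125,85],[0.4,0,0,-147,320,-148,85]]]}}

```text
t: 1.15
eef_pos: [431.0, -314.6, 400.1]
orientation: [[-0.0, 0.994, -0.108], [0.0, -0.108, -0.994], [-1.0, -0.0, -0.0]]
force: [-0.4, 0.3, 0.8]
opening: 85.0
```

```bash
cat >> h.py <<'E'
def delta(target,yaw):
    """tool-axis shift from measured pose to world target; yaw = heading (rad) of tool y"""
    s=monitor.get_state();R=s['orientation'];d=R.T@(np.array(target)-s['eef_pos'])
    y=np.arctan2(R[1,1],R[0,1])
    Rd=np.array([[0,np.cos(yaw),np.sin(yaw)],[0,np.sin(yaw),-np.cos(yaw)],[-1,0,0.]])
    rv=cv2.Rodrigues(R.T@Rd)[0].ravel()
    print("t",s['t'].round(2) if hasattr(s['t'],'round') else s['t'],"pos",s['eef_pos'].round(1),"yaw",np.degrees(y).round(2),"F",s['force'].round(1),"open",round(s['opening'],1))
    print("turn",rv.round(4),"shift",d.round(1))
E
python3 - <<'E'
from h import *
delta((602.5,-160.6,400),np.radians(-12.5))
E
```

```text
t 1.15 pos [ 431.  -314.6  400.1] yaw -6.21 F [-0.4  0.3  0.8] open 85.0
turn [ 1.097e-01 -1.000e-04  1.000e-04] shift [ 1.000e-01  1.538e+02 -1.716e+02]
```

>>> {"op": "drive_tool", "data": {"targets": [[[0.03,0,0,0,38,-43,85],[0.06,0,0,0,76,-86,85],[0.09,0,0,0,114,-129,85],[0.11,0,0,0,154,-172,85],[0.11,0,0,0,154,-172,85]]]}}

```text
t: 1.78
eef_pos: [603.2, -158.0, 398.9]
orientation: [[-0.001, 0.978, -0.21], [0.002, -0.21, -0.978], [-1.0, -0.002, -0.001]]
force: [0.0, 0.4, -0.6]
opening: 84.9
```

Run:
```python
from h import *
import json
s=monitor.get_state(); im=snapshot("wrist"); cv2.imwrite("pics/w1.png",im[:,:,::-1])
np.savez("w1.npz",R=s['orientation'],p=s['eef_pos'])
delta((602.5,-160.6,400),np.radians(-12.5))
```

```text
t 1.825 pos [ 602.1 -159.7  399.2] yaw -12.19 F [-1.2  0.1 -0.2] open 85.1
turn [ 0.0054 -0.0002  0.0018] shift [-0.8  0.6  0.8]
```

View pics/w1.png

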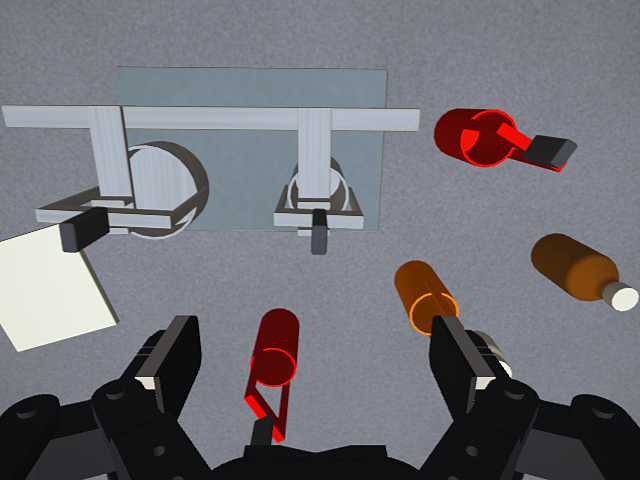

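Run:
```python
from h import *
crop("pics/w1.png","pics/w1c.png",265,190,110,75,7)
```

```text
(no output)
```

View pics/w1c.png

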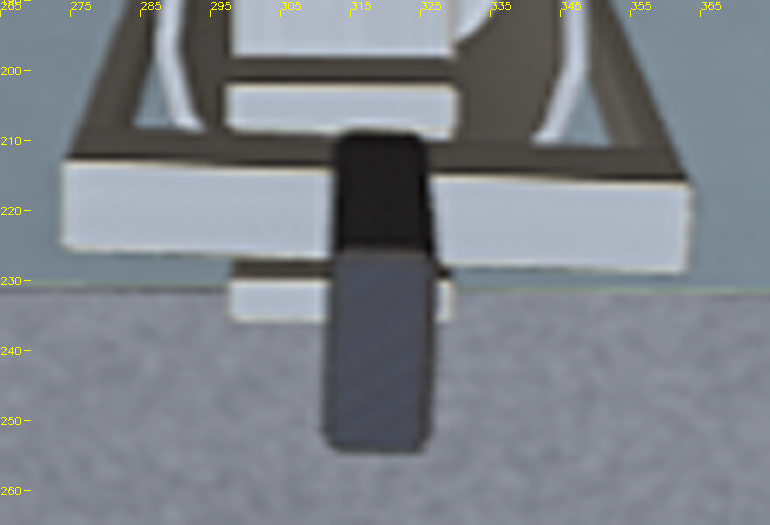

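```bash
cat >> h.py <<'E'
def addwrist(name,f):
    d=np.load(f);c=get_calibration("wrist");H=c['hand_eye'];T=np.eye(4);T[:3,:3]=d['R'];T[:3,3]=d['p'];M=np.linalg.inv(T@H)
    C[name]={**{k:c[k] for k in('fx','fy','cx','cy')},'rvec':cv2.Rodrigues(M[:3,:3])[0].ravel(),'tvec':M[:3,3]}
E
cat > fit2.py <<'E'
exec(open("fit.py").read())
addwrist("w1","w1.npz")
w=[("w1",(10,5,61),(312,226)),("w1",(10,-5,61),(326,226)),("w1",(-10,-5,61),(326.3,254.5)),("w1",(-10,5,61),(311,254.5)),
("w1",(5,33,16),(274,213)),("w1",(-5,33,16),(274,225.5)),("w1",(5,-33,16),(363.5,216)),("w1",(-5,-33,16),(363,229))]
for nm,ob in(("wrist",w),("all",obs+w),("w+side",w+obs[8:]),("w+top",w+obs[:8])):
    obs=ob; r=least_squares(res,p,x_scale=[1,1,1,.01],loss='soft_l1');print(nm,r.x[:3].round(1),np.degrees(r.x[3]).round(1),abs(r.fun).max().round(1))
rb=[onz("w1",u,12)[:2] for u in((118,68),(386,70),(379,231))]
print("rack rear corners + right front",rb,np.linalg.norm(rb[0]-rb[1]))
d=rb[0]-rb[1];print("rack yaw",np.degrees(np.arctan2(-d[0],d[1])))
print("board w",[onz("w1",u,12).round(1) for u in((117,323),(18,351))])
for u in((340,290),(432,283),(467,195)): print(u,onz("top",u,60).round(0))
E
python3 fit2.py
```

```text
tab (array([ 602.60457247, -160.61558058,  278.36014252]), [np.float64(0.4385501083865562), np.float64(0.4228012421513796)])
bar right end top-mid (array([ 594.67871019, -192.34763786,  233.41167267]), [np.float64(0.9106933698156362), np.float64(0.8412430322335881)])
bucket pose [ 602.5 -160.6  217.2] -13.0
[[0.5, -0.7], [-0.9, -0.7], [0.7, 0.5], [-0.6, 0.3], [-0.3, -0.6], [-0.6, -0.1], [0.3, -0.8], [0.6, -0.8], [-0.9, -0.7], [0.6, -0.0], [-1.0, -0.1], [-0.1, 0.6], [-0.7, 0.3], [-0.4, 0.4]]
front len 312.84349441409927
rack [639.24572136 -89.6094992 ] -12.005735334948232
expect bucket [ 604.08246548 -158.80881593] shallow [635.2839059  -12.08979836]
wrist [ 601.9 -160.2  216.4] -14.1 1.6
all [ 602.2 -160.3  217.3] -13.9 1.7
w+side [ 602.4 -160.3  217.6] -13.9 1.6
w+top [ 602.  -160.2  216.8] -14.2 1.7
rack rear corners + right front [array([770.44798413,  41.66847893]), array([ 702.36547241, -263.68657514]), array([ 509.40108047, -223.90257934])] 312.8529006540706
rack yaw -12.569181823676399
board w [array([451.8, 165.4,  12. ]), array([438.3, 324.8,  12. ])]
(340, 290) [402. -60.  60.]
(432, 283) [ 419. -268.   60.]
(467, 195) [ 621. -354.   60.]
```

Run:
```python
from h import *
delta((602.2,-160.3,265),np.radians(-13.9))
```

```text
t 1.825 pos [ 602.1 -159.7  399.2] yaw -12.19 F [-1.2  0.1 -0.2] open 85.1
turn [ 0.0298 -0.0002  0.0018] shift [134.2   0.5   0.6]
```

>>> {"op": "drive_tool", "data": {"targets": [[[0.03,0,0,40,0.5,0.6,85],[0.03,0,0,80,0.5,0.6,85],[0.03,0,0,97,0.5,0.6,85],[0.03,0,0,97,0.5,0.6,85]]]}}

```text
t: 2.33
eef_pos: [600.8, -162.7, 302.5]
orientation: [[-0.002, 0.97, -0.245], [0.001, -0.245, -0.97], [-1.0, -0.002, -0.0]]
force: [-0.3, 0.1, 0.6]
opening: 85.1
```

Run:
```python
from h import *
s=monitor.get_state(); im=snapshot("wrist"); cv2.imwrite("pics/w2.png",im[:,:,::-1])
np.savez("w2.npz",R=s['orientation'],p=s['eef_pos'])
delta((602.2,-160.3,265),np.radians(-13.9))
addwrist("w2","w2.npz")
d=np.load("w2.npz")
tip=d['p']+d['R']@np.array([20,0,0]);print("axis pt at tab top px",proj("w2",tip))
```

```text
t 2.375 pos [ 601.6 -162.8  304.2] yaw -14.16 F [ 0.1 -0.7  1.4] open 84.9
turn [-0.0045  0.0003 -0.0007] shift [39.2 -0.1 -2.6]
axis pt at tab top px [[315.06954833 320.35197944]]
```

View pics/w2.png

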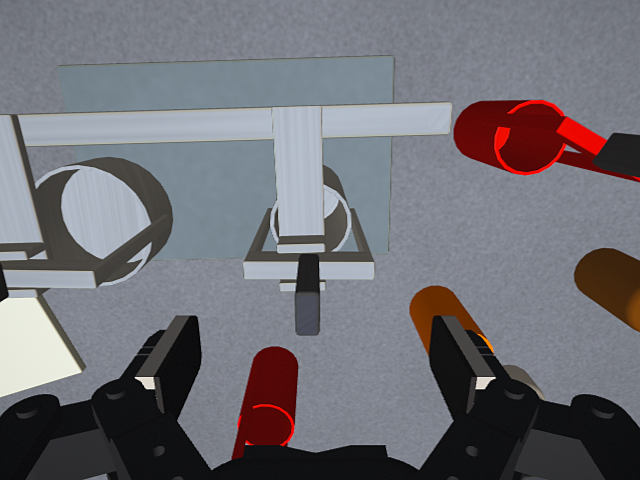

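Run:
```python
from h import *
crop("pics/w2.png","pics/w2c.png",240,245,140,95,5)
```

```text
(no output)
```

View pics/w2c.png

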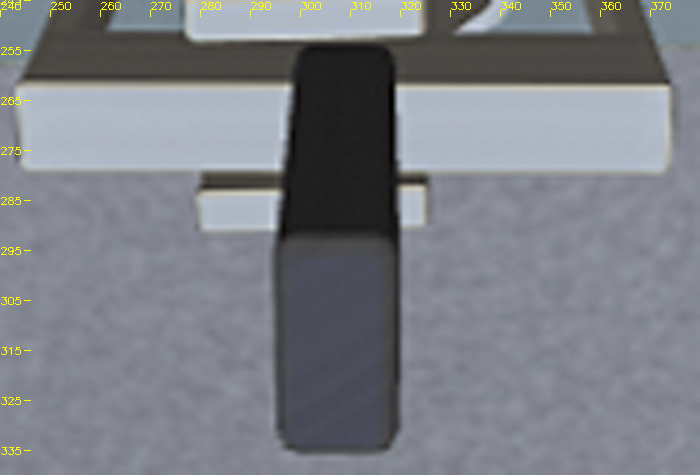

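```bash
cat >> fit2.py <<'E'
addwrist("w2","w2.npz")
w2=[("w2",(10,5,61),(296,293)),("w2",(10,-5,61),(317.5,293)),("w2",(-10,-5,61),(317.5,335)),("w2",(-10,5,61),(293.5,335)),
("w2",(5,33,16),(243.7,262)),("w2",(-5,33,16),(244.2,279)),("w2",(5,-33,16),(374,262)),("w2",(-5,-33,16),(373.5,279.3))]
print("----")
for nm,ob in(("w2",w2),("w1+w2",w+w2)):
    obs=ob; r=least_squares(res,p,x_scale=[1,1,1,.01],loss='soft_l1');print(nm,r.x[:3].round(1),np.degrees(r.x[3]).round(1),abs(r.fun).max().round(1))
d=np.load("w2.npz"); print("in tool, tab top ctr (w2 fit):")
obs=w2; r=least_squares(res,p,x_scale=[1,1,1,.01]); print((d['R'].T@(pose(r.x,(0,0,61))-d['p'])).round(1), np.degrees(r.x[3]))
E
python3 fit2.py | sed -n '/----/,$p'
```

```text
----
w2 [ 602.1 -159.4  217.5] -14.5 2.1
w1+w2 [ 602.4 -159.8  218.2] -14.3 2.3
in tool, tab top ctr (w2 fit):
[23.9  0.5 -3.5] -14.52587324941783
```

>>> {"op": "drive_tool", "data": {"targets": [[[-0.003,0,0,10,0.3,-3.3,85],[-0.003,0,0,25,0.3,-3.3,85],[-0.003,0,0,38,0.3,-3.3,85],[-0.003,0,0,38,0.3,-3.3,85]]]}}

```text
t: 2.88
eef_pos: [601.9, -158.4, 263.2]
orientation: [[-0.003, 0.971, -0.241], [0.001, -0.241, -0.971], [-1.0, -0.003, -0.001]]
force: [0.2, 0.2, -1.0]
opening: 85.3
```

Run:
```python
from h import *
s=monitor.get_state(); im=snapshot("wrist"); cv2.imwrite("pics/w3.png",im[:,:,::-1]);im=snapshot("side"); cv2.imwrite("pics/s3.png",im[:,:,::-1])
delta((602.2,-159.6,265),np.radians(-14.2))
```

```text
t 2.975 pos [ 602.8 -158.9  265.1] yaw -13.93 F [-0.9  0.4  0.9] open 85.2
turn [ 0.0047 -0.      0.0004] shift [ 0.1 -0.4  0.8]
```

View pics/w3.png

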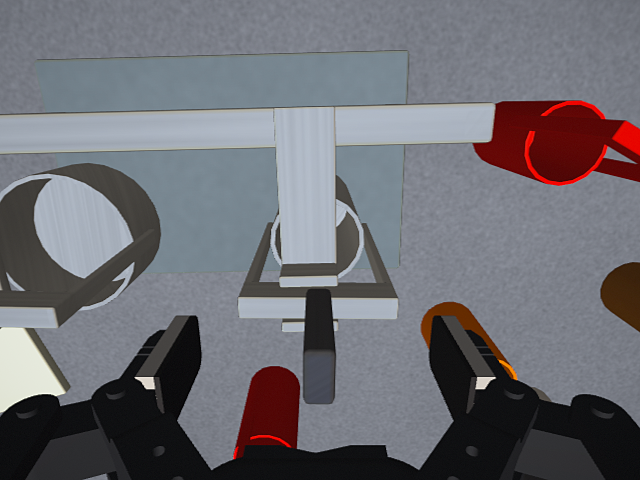

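View pics/s3.png

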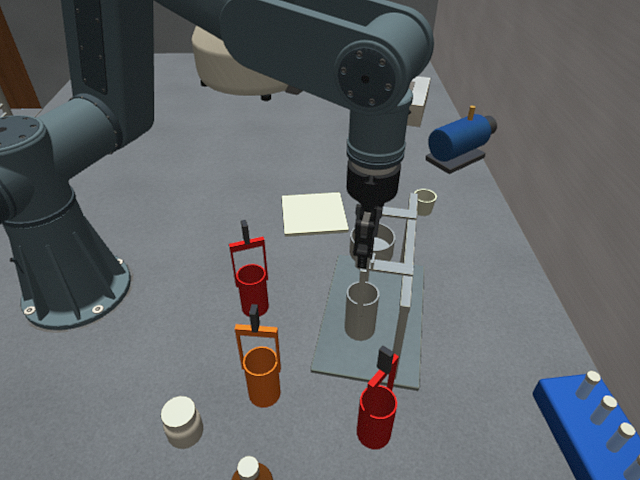

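>>> {"op": "drive_tool", "data": {"targets": [[[0,0,0,0,0,0.9,85],[0,0,0,0,0,0.9,9],[0,0,0,0,0,0.9,5],[0,0,0,0,0,0.9,5],[0,0,0,0,0,0.9,5],[0,0,0,0,0,0.9,5],[0,0,0,0,0,0.9,5],[0,0,0,0,0,0.9,5]]], "grip_force": 60}}

```text
t: 3.98
eef_pos: [602.6, -159.8, 265.4]
orientation: [[0.0, 0.971, -0.241], [-0.0, -0.241, -0.971], [-1.0, 0.0, 0.0]]
force: [0.3, 0.3, 1.5]
opening: 9.3
```

Run:
```python
from h import *
im=snapshot("wrist"); cv2.imwrite("pics/w4.png",im[:,:,::-1])
delta((602.2,-159.6,301),np.radians(-14.2))
```

```text
t 4.025 pos [ 602.6 -159.8  265.5] yaw -13.93 F [ 0.2 -1.   1.6] open 9.2
turn [ 0.0046  0.0001 -0.0003] shift [-35.5  -0.5  -0.1]
```

View pics/w4.png

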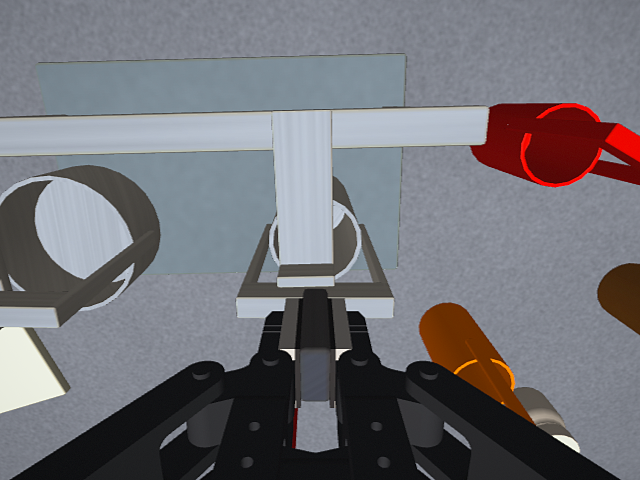

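>>> {"op": "drive_tool", "data": {"targets": [[[0,0,0,-5,0,0,5],[0,0,0,-12,0,0,5],[0,0,0,-20,0,0,5],[0,0,0,-28,0,0,5],[0,0,0,-35,0,0,5],[0,0,0,-36,0,0,5],[0,0,0,-36,0,0,5]]]}}

```text
t: 4.9
eef_pos: [602.5, -159.7, 301.2]
orientation: [[-0.0, 0.971, -0.241], [0.0, -0.241, -0.971], [-1.0, -0.0, -0.0]]
force: [-0.2, -0.4, -1.9]
opening: 9.2
```

Run:
```python
from h import *
a=snapshot("wrist");b=snapshot("side"); cv2.imwrite("pics/ws5.png",np.hstack([cv2.resize(a[:,:,::-1],(400,300)),b[170:470,240:640,::-1]]))
# draw direction: rack -x (yaw -12.6)
ang=np.radians(-12.6); s=monitor.get_state(); t=s['eef_pos']-90*np.array([np.cos(ang),np.sin(ang),0]);print(t)
delta(t,np.radians(-13.9))
```

```text
[ 514.55763061 -140.06324729  300.86415311]
t 5.0 pos [ 602.4 -159.7  300.9] yaw -13.93 F [ 0.3 -0.2 -2.2] open 9.5
turn [-0.0006 -0.0002  0.0007] shift [  0.1 -90.    2.1]
```

View pics/ws5.png

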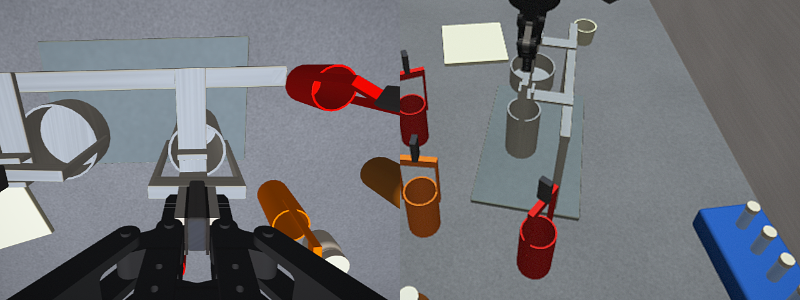

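>>> {"op": "drive_tool", "data": {"targets": [[[0,0,0,0,-8,0.2,5],[0,0,0,0,-20,0.5,5],[0,0,0,0,-34,0.8,5],[0,0,0,0,-50,1.2,5],[0,0,0,0,-66,1.5,5],[0,0,0,0,-82,1.9,5],[0,0,0,0,-90,2.1,5],[0,0,0,0,-90,2.1,5]]]}}

```text
t: 6.0
eef_pos: [514.3, -140.0, 301.6]
orientation: [[0.001, 0.971, -0.241], [-0.0, -0.241, -0.971], [-1.0, 0.001, 0.0]]
force: [-0.2, -0.3, -2.4]
opening: 9.3
```

Run:
```python
from h import *
a=snapshot("wrist");b=snapshot("side"); cv2.imwrite("pics/ws6.png",np.hstack([cv2.resize(a[:,:,::-1],(400,300)),b[170:470,240:640,::-1]]))
delta((520.5,247,301),np.radians(-13.9))
crop("pics/top0.png","pics/bt.png",165,195,90,90,6);crop("pics/side0.png","pics/bs.png",270,180,90,65,7)
```

```text
t 6.1 pos [ 514.9 -140.3  301.5] yaw -13.94 F [ 0.5 -0.5 -2.2] open 9.8
turn [-0.0007  0.0001 -0.0008] shift [   0.4  -87.9 -377.2]
```

View pics/ws6.png

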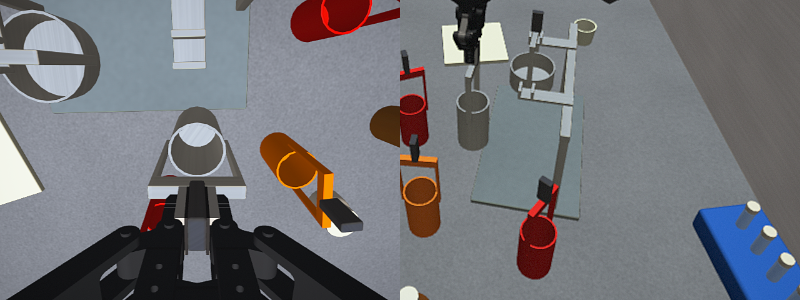

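View pics/bt.png

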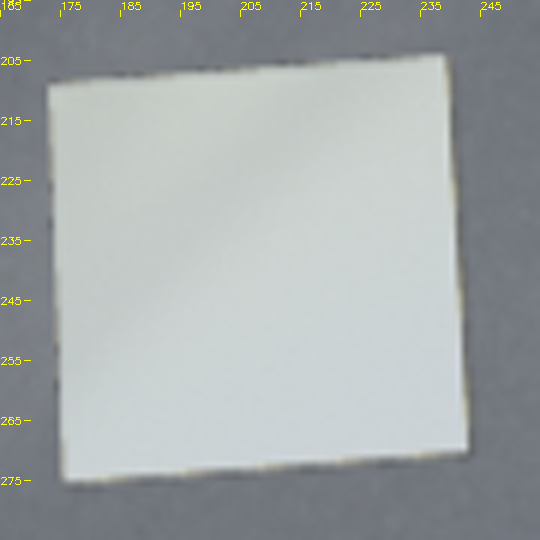

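View pics/bs.png

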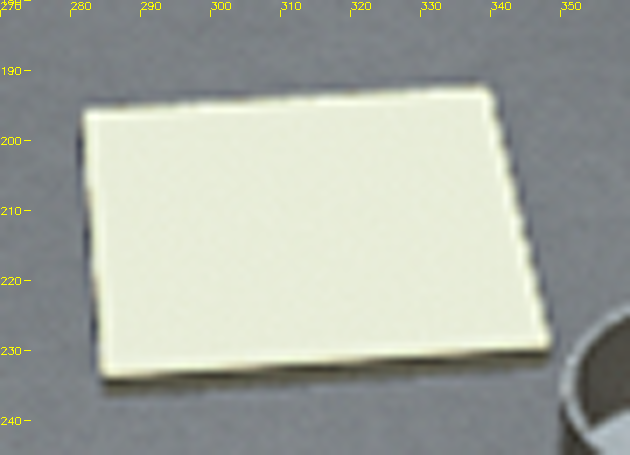

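```bash
cat > board.py <<'E'
from h import *
from scipy.optimize import least_squares
ob=[("top",(1,1),(173.5,209)),("top",(1,-1),(239.3,204.5)),("top",(-1,-1),(243,270.3)),("top",(-1,1),(175.8,274.8)),
("side",(-1,1),(282,195.7)),("side",(1,1),(339.2,192.7)),("side",(1,-1),(348,229.3)),("side",(-1,-1),(285,233.5))]
def B(p,q):
    c,s=np.cos(p[2]),np.sin(p[2]);x,y=80*q[0],80*q[1];return (p[0]+c*x-s*y,p[1]+s*x+c*y,12)
f=lambda p,o:np.concatenate([proj(n,B(p,q))[0]-u for n,q,u in o])
for o in(ob[:4],ob[4:],ob):
    r=least_squares(f,[520,247,.07],args=(o,),x_scale=[1,1,.01]);print(r.x.round(3),abs(r.fun).max())
E
python3 board.py
```

```text
[5.20277e+02 2.51004e+02 7.70000e-02] 0.6930668369237765
[5.23195e+02 2.48467e+02 7.90000e-02] 0.6637031793353003
[5.21615e+02 2.50408e+02 7.80000e-02] 1.3252292126700809
```

>>> {"op": "drive_tool", "data": {"targets": [[[0,0,0,0,-5,-22,5],[0,0,0,0,-16,-70,5],[0,0,0,0,-29,-124,5],[0,0,0,0,-41,-178,5],[0,0,0,0,-54,-232,5],[0,0,0,0,-66,-286,5],[0,0,0,0,-77,-335,5],[0,0,0,0,-84,-365,5]]]}}

```text
t: 7.1
eef_pos: [521.1, 237.0, 301.1]
orientation: [[-0.0, 0.971, -0.239], [0.0, -0.239, -0.971], [-1.0, -0.0, -0.0]]
force: [0.9, -0.2, -2.8]
opening: 9.1
```

>>> {"op": "drive_tool", "data": {"targets": [[[0,0,0,0,-3.8,-15.6,5],[0,0,0,0,-3.8,-15.6,5],[0,0,0,0,-3.8,-15.6,5],[0,0,0,0,-3.8,-15.6,5]]]}}

```text
t: 7.6
eef_pos: [521.4, 249.2, 301.3]
orientation: [[0.0, 0.97, -0.242], [-0.0, -0.242, -0.97], [-1.0, 0.0, 0.0]]
force: [0.7, -0.5, -2.6]
opening: 9.1
```

Run:
```python
from h import *
s=monitor.get_state();np.savez("w7.npz",R=s['orientation'],p=s['eef_pos'])
for n in("wrist","side","top"): cv2.imwrite(f"pics/{n}7.png",snapshot(n)[:,:,::-1])
delta((521.5,250,235),np.radians(-13.9))
```

```text
t 7.75 pos [521.4 249.6 301.4] yaw -14.0 F [-0.8  0.4 -2.3] open 9.2
turn [-0.0018 -0.     -0.0003] shift [66.4  0.  -0.4]
```

View pics/wrist7.png

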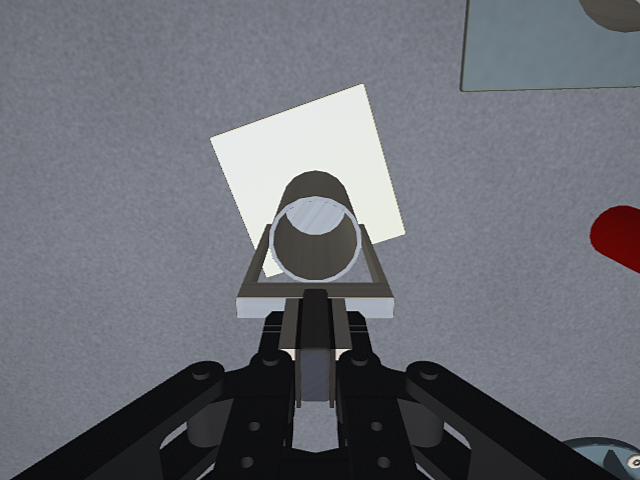

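View pics/side7.png

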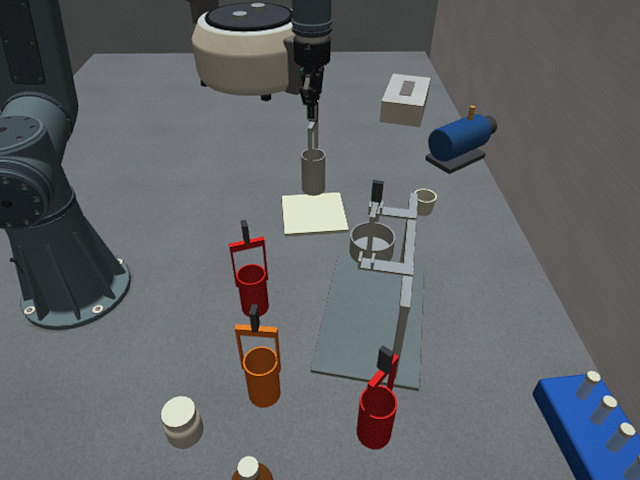

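View pics/top7.png

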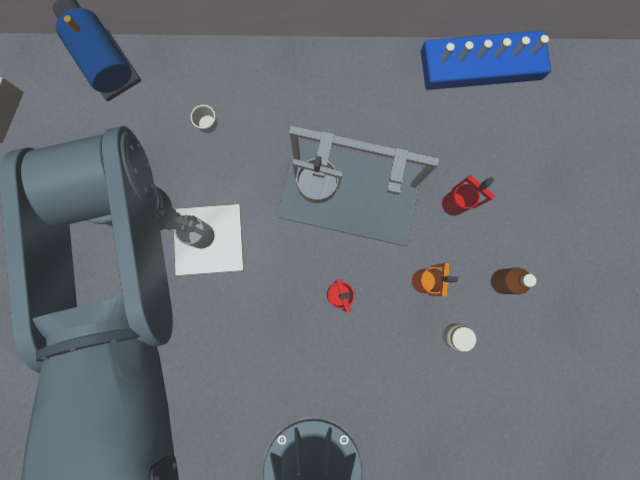

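```bash
cat >> board.py <<'E'
addwrist("w7","w7.npz")
w=[("w7",(1,1),(210.5,138)),("w7",(1,-1),(363.5,84)),("w7",(-1,-1),(405,235)),("w7",(-1,1),(266,277))]
for o in(w,ob+w):
    r=least_squares(f,[520,247,.07],args=(o,),x_scale=[1,1,.01]);print("w",r.x.round(3),abs(r.fun).max())
d=np.load("w7.npz")
for k in(117,217): print(k,proj("w7",d['p']+d['R']@np.array([k,0,0])))
E
python3 board.py
```

```text
[5.20277e+02 2.51004e+02 7.70000e-02] 0.6930668369237765
[5.23195e+02 2.48467e+02 7.90000e-02] 0.6637031793353003
[5.21615e+02 2.50408e+02 7.80000e-02] 1.3252292126700809
w [5.21836e+02 2.52972e+02 7.30000e-02] 1.15134781646762
w [5.21791e+02 2.52458e+02 7.40000e-02] 1.3661501751851688
117 [[315.01641344 241.64594462]]
217 [[314.99156875 204.18307283]]
```

>>> {"op": "drive_tool", "data": {"targets": [[[0,0,0,10,-0.2,-1.9,5],[0,0,0,28,-0.2,-1.9,5],[0,0,0,44,-0.2,-1.9,5],[0,0,0,56,-0.2,-1.9,5],[0,0,0,63,-0.2,-1.9,5],[0,0,0,66,-0.2,-1.9,5],[0,0,0,66,-0.2,-1.9,5]]]}}

```text
t: 8.62
eef_pos: [521.6, 252.3, 235.5]
orientation: [[0.0, 0.971, -0.241], [0.0, -0.241, -0.971], [-1.0, 0.0, -0.0]]
force: [-0.3, -0.8, -2.3]
opening: 9.5
```

Run:
```python
from h import *
b=snapshot("side"); cv2.imwrite("pics/side8.png",b[:,:,::-1]); crop("pics/side8.png","pics/s8c.png",270,100,100,140,4)
delta((521.7,251.5,229),np.radians(-13.9))
```

```text
t 8.675 pos [521.7 252.4 235.8] yaw -13.93 F [-1.3  0.8 -3. ] open 9.4
turn [-0.0005 -0.0004 -0.0008] shift [6.8 0.2 0.9]
```

View pics/s8c.png

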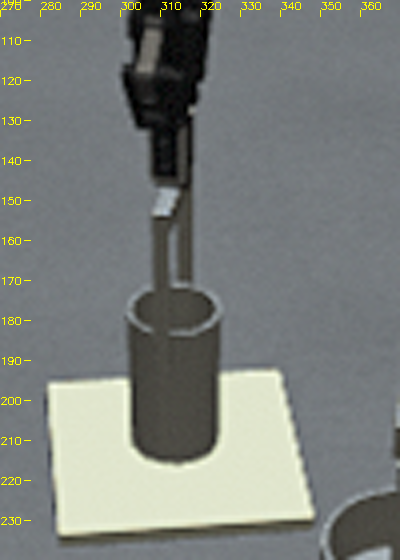

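>>> {"op": "drive_tool", "data": {"targets": [[[0,0,0,2,0,0.5,5],[0,0,0,4,0,0.5,5],[0,0,0,4,0,0.5,5]]]}}

```text
t: 9.05
eef_pos: [521.2, 251.7, 231.1]
orientation: [[-0.0, 0.971, -0.241], [-0.0, -0.241, -0.971], [-1.0, -0.0, 0.0]]
force: [-0.2, -0.7, -1.6]
opening: 9.6
```

>>> {"op": "drive_tool", "data": {"targets": [[[0,0,0,1,0,0,5],[0,0,0,1.5,0,0,5],[0,0,0,1.5,0,0,5]]]}}

```text
t: 9.43
eef_pos: [521.2, 251.8, 229.7]
orientation: [[-0.0, 0.971, -0.241], [-0.0, -0.241, -0.971], [-1.0, -0.0, 0.0]]
force: [-0.0, -0.0, -2.1]
opening: 9.1
```

>>> {"op": "drive_tool", "data": {"targets": [[[0,0,0,1,0,0,5],[0,0,0,1,0,0,5]]]}}

```text
t: 9.68
eef_pos: [521.2, 251.8, 228.7]
orientation: [[-0.0, 0.971, -0.241], [-0.0, -0.241, -0.971], [-1.0, -0.0, 0.0]]
force: [0.3, -0.5, -1.9]
opening: 9.4
```

>>> {"op": "drive_tool", "data": {"targets": [[[0,0,0,0.7,0,0,5],[0,0,0,0.7,0,0,5]]]}}

```text
t: 9.93
eef_pos: [521.3, 251.8, 228.0]
orientation: [[-0.0, 0.971, -0.241], [0.0, -0.241, -0.971], [-1.0, -0.0, 0.0]]
force: [-0.0, 0.6, -2.9]
opening: 9.2
```

>>> {"op": "drive_tool", "data": {"targets": [[[0,0,0,0.7,0,0,5],[0,0,0,0.7,0,0,5]]]}}

```text
t: 10.18
eef_pos: [521.3, 251.8, 227.4]
orientation: [[0.0, 0.971, -0.241], [0.0, -0.241, -0.971], [-1.0, 0.0, -0.0]]
force: [0.7, -0.2, -1.9]
opening: 9.1
```

>>> {"op": "drive_tool", "data": {"targets": [[[0,0,0,0.6,0,0,5],[0,0,0,0.6,0,0,5]]]}}

```text
t: 10.42
eef_pos: [521.5, 251.9, 227.4]
orientation: [[0.001, 0.971, -0.241], [0.0, -0.241, -0.971], [-1.0, 0.001, -0.0]]
force: [-0.7, -1.3, 2.0]
opening: 8.8
```

>>> {"op": "drive_tool", "data": {"targets": [[[0,0,0,0,0,0,5],[0,0,0,0,0,0,14],[0,0,0,0,0,0,30],[0,0,0,0,0,0,50],[0,0,0,0,0,0,60],[0,0,0,0,0,0,60]]]}}

```text
t: 11.18
eef_pos: [521.3, 251.8, 226.7]
orientation: [[-0.0, 0.971, -0.241], [-0.0, -0.241, -0.971], [-1.0, -0.0, 0.0]]
force: [0.3, 0.1, -1.3]
opening: 59.9
```

Run:
```python
from h import *
a=snapshot("wrist");b=snapshot("side"); cv2.imwrite("pics/ws9.png",np.hstack([cv2.resize(a[:,:,::-1],(400,300)),b[60:360,200:600,::-1]]))
delta((521.7,251.5,400),np.radians(-13.9))
```

```text
t 11.275 pos [521.3 251.8 226.8] yaw -13.93 F [ 1.  -0.6  0. ] open 60.1
turn [-0.0006  0.      0.0001] shift [-173.2    0.5    0.2]
```

View pics/ws9.png

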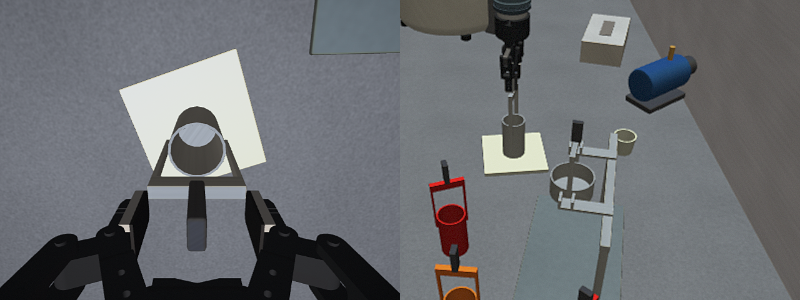

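Released, with the bucket standing upright. Withdrawing straight up.

>>> {"op": "drive_tool", "data": {"targets": [[[0,0,0,-10,0,0,60],[0,0,0,-30,0,0,60],[0,0,0,-60,0,0,60],[0,0,0,-100,0,0,60],[0,0,0,-140,0,0,60],[0,0,0,-170,0,0,60],[0,0,0,-170,0,0,60],[0,0,0,-170,0,0,60]]]}}

```text
t: 12.28
eef_pos: [521.0, 251.7, 396.1]
orientation: [[-0.001, 0.971, -0.241], [-0.0, -0.241, -0.971], [-1.0, -0.001, 0.0]]
force: [0.3, -0.4, 0.0]
opening: 60.0
```

Run:
```python
from h import *
s=monitor.get_state();np.savez("w10.npz",R=s['orientation'],p=s['eef_pos'])
for n in("wrist","side"): cv2.imwrite(f"pics/{n}10.png",snapshot(n)[:,:,::-1])
delta((521.7,251.5,400),np.radians(-13.9))
crop("pics/side10.png","pics/s10c.png",270,120,170,150,4)
```

```text
t 12.375 pos [520.7 251.7 395.2] yaw -13.94 F [-0.5  0.1 -0.4] open 59.6
turn [-0.0006  0.0013  0.0024] shift [-4.8  1.  -0.1]
```

View pics/wrist10.png

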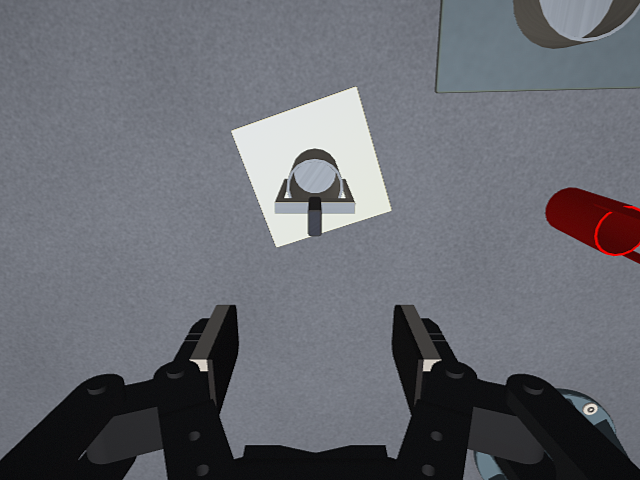

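View pics/s10c.png

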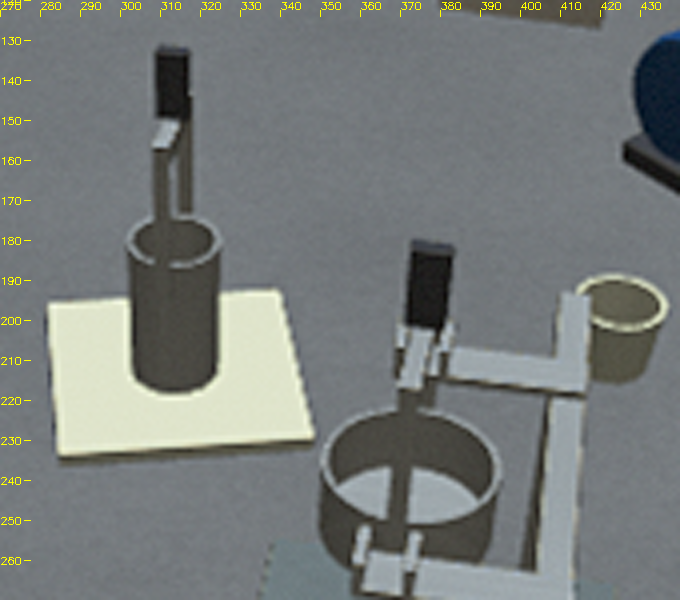

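```bash
cat > chk.py <<'E'
import sys,io,contextlib
with contextlib.redirect_stdout(io.StringIO()): exec(open("board.py").read())
addwrist("w10","w10.npz")
w=[("w10",(1,1),(231.5,130)),("w10",(1,-1),(356,87)),("w10",(-1,-1),(391,210)),("w10",(-1,1),(276,247))]
r=least_squares(f,[520,247,.07],args=(w,),x_scale=[1,1,.01]);print("board w10",r.x.round(3),abs(r.fun).max())
th=np.linspace(0,2*np.pi,200)
def circ(n,c,z=12): return proj(n,np.c_[c[0]+29*np.cos(th),c[1]+29*np.sin(th),np.full(200,z)])
c=(521.4,251.8)
a=circ("w10",c);print("w10 bottom top row",a[:,1].min(),"lateral centre",(a[:,0].min()+a[:,0].max())/2)
for n,z in(("w10",112),("side",12),("side",112)):
    a=circ(n,c,z);print(n,z,"cols",a[:,0].min(),a[:,0].max(),"rows",a[:,1].min(),a[:,1].max())
crop("pics/wrist10.png","pics/w10c.png",220,80,180,130,4)
E
python3 chk.py
```

```text
board w10 [5.22394e+02 2.52894e+02 7.60000e-02] 1.3136659160265793
w10 bottom top row 148.84383726657032 lateral centre 314.6638703299831
w10 112 cols 286.2013770261294 343.0969139457362 rows 159.3942843319606 215.63383984099244
side 12 cols 301.7308302501824 323.9789477073495 rows 204.29676616893235 217.96840320245653
side 112 cols 300.8742345044701 324.3654663296593 rows 172.50310977757755 185.7359716448508
```

View pics/w10c.png

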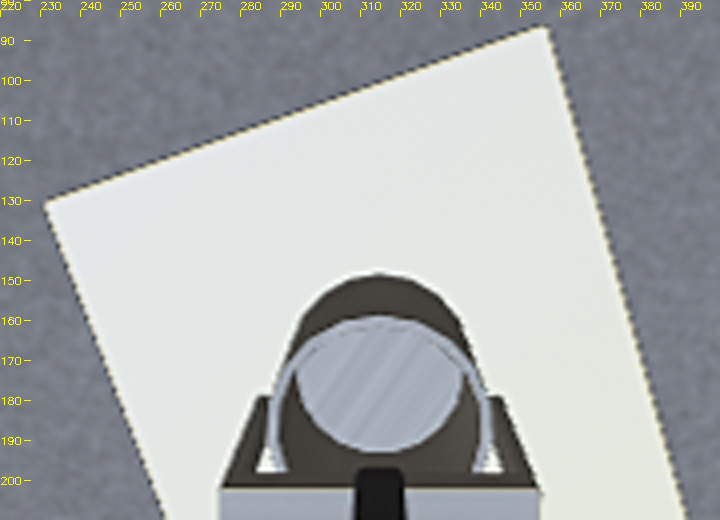

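Run:
```python
from h import *
from station import job
a=cv2.imread("pics/side0.png").astype(int);b=cv2.imread("pics/side10.png").astype(int)
d=abs(a-b).max(2); print("shallow region diff px>40:",(d[175:232,366:388]>40).sum(),(d[225:262,380:398]>40).sum(), "look-alikes",(d[215:410,225:285]>40).sum())
s=monitor.get_state();print(s['t'],abs(s['qvel']).max(),s['force'])
print(job.hand_in())
```

```text
shallow region diff px>40: 0 0 look-alikes 0
12.375 0.004150164298329149 [-0.49592363  0.13411979 -0.39141322]
the job is handed in; nothing more can be done
None
```

The tall, narrow steel bucket is off its hook and standing upright in the middle of the white board, and the job is handed in at about 12.4 s. I pinched its grip tab at 60 N, lifted it 36 mm, drew it 90 mm out and carried it to the board. I lowered it in steps of 0.6–0.7 mm until the force changed by about 4 N, then let go and backed straight up.

**Final checks**
- **Position:** the bucket's bottom is at about (521.4, 251.8), within about 2 mm of the board centre as measured. The rim and bottom outlines match an upright bucket to within about 1 px in the wrist view and 2 px in the side view.
- **Undisturbed items:** the two side-view patches of the shallow bucket that I compared, and the patch with the nearer red bucket and the orange bucket, show no changed pixels. I did not compare the second red bucket or the other objects.
- **Robot:** it is touching nothing, with the gripper about 110 mm clear above the tab.

**Disagreements**
- The camera views put the board centre up to about 3 mm apart in x and 4.5 mm in y, so I used a value between them.
- The rack base measured about 313 mm long instead of the stated 320 mm.
- The crossbar underside measured about 218 mm high instead of 220 mm.

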